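# Hang the washed bowl template over the drip tray

## Robot

A 7-joint arm with a two-finger parallel gripper is mounted at the origin on the work surface. World frame = base frame: x ahead of the robot, y to its left, z up, the work surface at z = 0. Lengths are in m, angles in rad, forces in N, time in s.
With the tool pointing down it reaches from about 0.35 to 0.9 m from the base axis. Payload 19.9 kg.
Tool frame: the origin (TCP) lies where the fingers leave the gripper's body, on its centre line; the fingertips stand 97 mm ahead of it and the grasp point (between the pads) lies 78 mm ahead of it; z points along the fingers, y is the line along which they close (so a half turn about z gives the same grasp; the last joint's range is limited). The gripper opens to 94 mm and grips with 3 to 60 N. Pads are 16 mm wide; open, the fingers measure 119 mm over their backs; the gripper's body (75 mm by 177 mm) begins 78 mm behind the grasp point.
Start: joints at [-1.145, 0.417, -0.01, 1.614, 0.005, 1.111, -0.053], TCP at [0.282, 0.558, 0.303] pointing down, gripper open.
Joint ranges: [-2.81, 2.81], [-0.39, 2.02], [-1.27, 1.25], [0.06, 2.57], [-1.19, 4.33], [0.19, 2], [-2.82, 2.82]. Speed limits (rad/s): [1.89, 1.89, 2.39, 2.39, 3.01, 3.01, 3.01].

## Interface

Orientations are given as a unit quaternion [w, x, y, z].
In Python, from cell import r, optics gives the robot as it stands.
- The arm moves only by the tool servo_tool, never from a script. Its argument "plan" is a list of rows, each an object of numbers: "fingers": the opening, from 0 (shut) to 1 (fully open); "dx", "dy", "dz": the shift along the world's x, y, z in mm; "spin": the turn about the world's z in rad. In form: [{"fingers": .., "dx": .., "dy": .., "dz": .., "spin": ..}, ...]. A call has 1 to 20 rows; each row shifts and turns the commanded pose from where the row before left it; what a row does not reach is not made up. A row lasts 1/12 s, in which the tool goes at most 41.7 mm and 7.16 degrees, less where a joint would pass 70% of its speed; a pose out of reach is approached as far as the arm can. A call is refused whole if a number of a shift passes 41.7 or a number of a turn 0.125, either way. A call with a gripper value outside its range is refused whole. The fingers move at their own pace and stop on an object; "squeeze" is the grip in N (left out, the last holds). Time passes only in rows, so rows that do not move let the fingers close. It gives the time, the measured TCP pose, the force, the opening and the grip force at its end, in the units of the state.
- r.observe(): the state, without advancing time (a new reading comes with each control period).
- optics.capture(name): name is "side" or "top" or "wrist"; returns a dict with "img" (480x640x3 uint8, red, green, blue), "intrinsics" (3x3 intrinsics, pixels), "rvec" (rotation vector, rad) and "tvec" (3), from world to camera coordinates, as OpenCV has them. Camera axes: x right, y down, z forward; pixel columns grow to the right and rows downward; lengths in m; the calibration is good to about 2 mm. A picture is of the moment at which its call begins. There is no depth.
- r.job_done(): hands the job in; it is judged then, once.
The state is a dict: "time": time; "joints": joint angles; "joint_velocities": joint speeds; "joint_torque": joint torques, N m; "position": TCP position; "ee_rot": TCP orientation; "ft_force": force on the tool from outside, world axes, zero at the start; "torque": the same for the moment, N m; "grip_width": finger opening in m; "finger_force": force on a finger pad.
Only numpy, scipy, OpenCV 4.12 (cv2) and the standard library are available. Lean on these libraries where they do the work, as an engineer would, in place of code of your own. Each camera call takes 0.05 s, during which the arm holds its last target. There are 200 camera calls.

## Task

The washed bowl template has to drip dry. First turn the swivel hook of the drying stand until it points straight out over the middle of the drip tray; then take the wooden template out of its rack and hang it by its hole on the hook, so that it is left hanging freely and still over the tray. Leave the other things on the bench as they are.

Things in the scene. Friction and masses are not known exactly. Their poses are not given: they have to be found in the camera images.
- stand: Drying stand, fixed: a round wooden base 260 mm across and 10 mm thick with a thin upright steel post (20 mm thick) at its centre, carrying the swivel hook at its top, 177 mm above the bench. Origin: centre of the base's underside, on the post's axis, at bench level.
- hook_axis (a point): Point on the post's axis at the height of the hook's bar centre, 165 mm above the bench. Turns with the hook: the bar runs out along this frame's own -x, z is up. The hook: a level round steel bar, 10 mm thick, reaching 93 mm from the axis, its end upturned to 16 mm above the bar's centre line, on a round head 28 mm across whose top is 12 mm above that line.
- hook_rest (a point): A point on the top of the hook's bar, 60 mm out from the post's axis: the middle of the stretch where the template should hang. The hook turns all the way round either way without a stop, with friction: it stays where it is left and takes about 2 N pushed sideways here.
- tray: Drip tray, fixed on the stand's round base: an open aluminium tray, 85 mm (away from the post) by 130 mm (across), 22 mm high, walls 4 mm, its rim 32 mm above the bench. It lies on one side of the post only. Origin: on the post's axis, 10 mm above the bench; the tray lies along this frame's own -x direction.
- tray_mid (a point): Middle of the tray's inner floor, 70 mm out from the post's axis, 14 mm above the bench.
- rack: Slotted wooden rack, fixed, 70 x 150 mm, 40 mm high, with one slot 15 mm wide and 30 mm deep along its own y axis, in which the template stands upright (slot floor 10 mm above the bench). Origin: centre of its underside.
- template: Bowl template: flat plywood board 12 mm thick (its own x), 184 mm tall (z), 130 g, standing in the rack. Lower part 80 mm high, 110 mm wide (y), round corners; upper part 70 mm wide with a through hole 40 mm wide, 80 to 124 mm above the lower edge, its roof sloping down a few mm to each side. The solid 60 mm band above the hole is gripped across the thickness. Origin: middle of the lower edge.
- eye (a point): Middle of the upper edge of the template's hole, in mid-thickness, 124 mm above its lower edge: the spot that should rest on the hook's bar.
- grip (a point): Middle of the template's top edge, 184 mm above its lower edge.
- tool_jar: Bystander: glass jar of modelling tools, 86 mm across, 160 mm tall with the tools. Origin: centre of the underside.
- bowl: Bystander: white ceramic bowl, 130 mm across, 60 mm high. Origin: centre of the underside.
- stamp: Bystander: turned wooden hand stamp standing upright, 42 mm across, 80 mm tall. Origin: centre of the underside.
Not all that is in view belongs to the job. Of the things shaped like the template, the plywood one is meant.

How it is judged:
On the way, in this order (a step that is already met when the one before it is completed fails the run):
1. the hook is turned to point out over the middle of the tray (horizontal distance between hook_rest and tray_mid below 0.023 m), for 0.2 s.
2. the template hangs by its hole on the hook's bar (x of eye in the frame of hook_axis between -0.082 and -0.016 m and y of eye in the frame of hook_axis between -0.018 and 0.018 m and z of eye in the frame of hook_axis between -0.002 and 0.013 m), for 0.2 s.
At the end, for the whole second after the job is handed in: The hook points over the tray's middle (within 23 mm from above, 60 mm out: about 17 degrees); the template hangs on its bar, still and upright within 0.4 rad, the hole's top edge 16 to 82 mm out from the axis, within 18 mm sideways and 7 mm below to 8 mm above the bar's top (all of step 2 and horizontal distance between hook_rest and tray_mid below 0.023 m and angle between template's own z axis and vertical below 0.4 rad and linear speed of template below 0.03 m/s); the robot touches nothing.
It fails at once if a bystander (tool jar, bowl or stamp) is shifted by more than 30 mm or tipped over (distance of any of tool_jar, bowl, stamp from where it was at the start of the episode above 0.03 m or angle between any of tool_jar, bowl, stamp's own z axis and vertical above 0.5 rad).
It also fails if it takes over 67 s, if anything falls off the work surface, if the arm or the gripper's body presses on something with over 40 N, if the wrist force passes 120 N, or if a joint passes its speed limit or range.

## Working session

There is one attempt and no reset: what is moved stays moved. The work goes in short steps, Python scripts to look and compute and a tool call to move; the robot and the scene stay as the last step left them, time stands still between calls to the robot, and variables do not carry over. Pictures are saved under pics/ and viewed, at most 10 in all, crops included, and the job is handed in when it is done.

Besides the shell and the picture viewer there is one more tool, called as name([rows], argument=value, ...), one row to a line, values as JSON. servo_tool: Moves the arm, as the interface text tells. Its arguments: {"type":"object","properties":{"plan":{"type":"array","items":{"type":"object","properties":{"fingers":{"type":"number"},"dx":{"type":"number"},"dy":{"type":"number"},"dz":{"type":"number"},"spin":{"type":"number"}}}},"squeeze":{"type":"number"}},"required":["plan"]}

```bash
mkdir -p pics; cat > h.py <<'E'
import numpy as np, cv2
from cell import r, optics
def cap(n,f):
    d=optics.capture(n); cv2.imwrite('pics/'+f,d['img'][:,:,::-1]); np.savez('pics/'+f+'.npz',**d); return d
def ld(f): return dict(np.load('pics/'+f+'.npz'))
def ray(d,px):
    R=cv2.Rodrigues(d['rvec'])[0]; t=np.ravel(d['tvec'])
    v=R.T@np.linalg.inv(d['intrinsics'])@np.array([px[0],px[1],1.]); return -R.T@t,v
def onz(d,px,z):
    c,v=ray(d,px); return c+v*(z-c[2])/v[2]
def proj(d,p):
    return cv2.projectPoints(np.array([p],float),d['rvec'],d['tvec'],d['intrinsics'],None)[0].ravel()
E
python3 - <<'E'
from h import *
for n in('side','top'):
    d=cap(n,n+'0.png'); print(n,ray(d,(320,240)))
print(r.observe())
E
```

```text
side (array([ 0.02180481, -0.93145821,  0.85274462]), array([ 0.45226138,  0.69520079, -0.55883024]))
top (array([ 0.54638859, -0.00650801,  1.90923693]), array([ 4.70877302e-02, -6.04602242e-04, -9.98909289e-01]))
{'time': 0.1, 'joints': array([-1.14448725,  0.41789326, -0.01030677,  1.61412253,  0.00470358,
        1.11070817, -0.05297452]), 'joint_velocities': array([ 0.00076241, -0.00168083, -0.00174169, -0.00250725,  0.00112504,
        0.00023019,  0.00080543]), 'joint_torque': array([ 2.10207785e-03, -8.52591133e+01,  6.40682224e-01, -4.26691425e+01,
       -4.87957697e-02,  1.63184828e-02,  2.82660619e-05]), 'position': array([0.2817254, 0.557633 , 0.3020973]), 'ee_rot': array([-8.51710977e-05,  2.31758715e-01,  9.72773145e-01, -5.47235202e-04]), 'ft_force': array([-0.26154822, -0.63096959,  0.14839481]), 'torque': array([-0.001206  ,  0.00635474, -0.03478492]), 'finger_force': 0.0, 'grip_width': 0.09357250477189656}
```

View pics/side0.png

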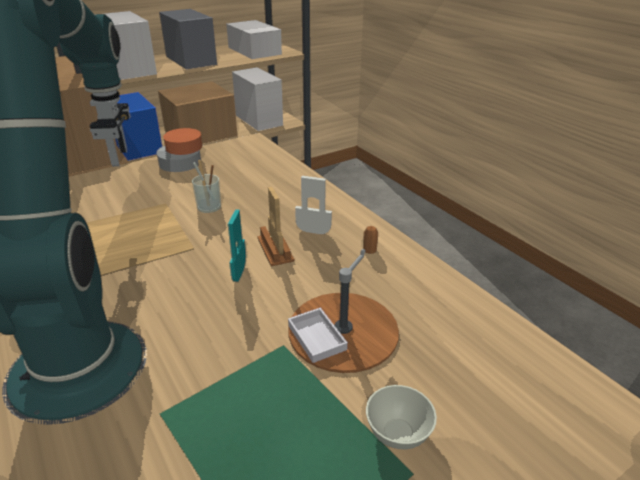

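View pics/top0.png

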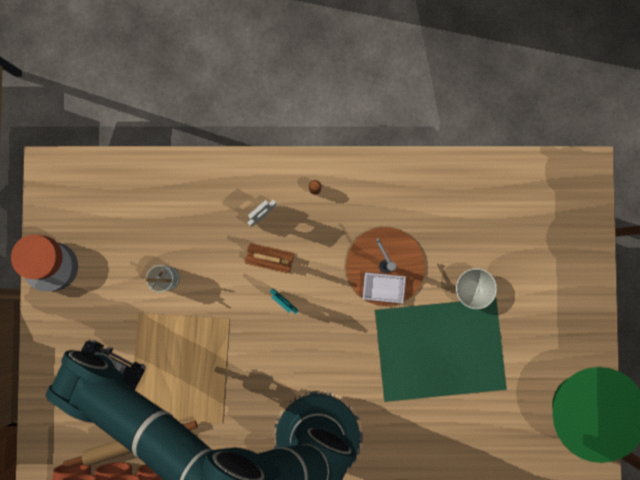

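The side view shows three template-shaped things: teal at (237,245), wood-coloured in the brown rack at (275,222), and white at (313,205). The one in the rack is wood-coloured and stands in a slot, so it fits the description. I'll confirm that in a crop. The hook is at top (378,240) to (389,266) and points away from the tray at (385,288).

```bash
python3 - <<'E'
from h import *
s=cv2.imread('pics/side0.png');t=cv2.imread('pics/top0.png')
a=cv2.resize(s[165:305,220:320],None,fx=4,fy=4,interpolation=cv2.INTER_CUBIC)
b=cv2.resize(t[215:315,235:435],(400,200),interpolation=cv2.INTER_CUBIC)
b=cv2.resize(t[220:315,240:335],(380,380),interpolation=cv2.INTER_CUBIC)
c=np.zeros((560,780,3),np.uint8); c[:,:400]=a; c[:380,400:]=b
cv2.imwrite('pics/crop1.png',c)
cv2.imwrite('pics/crop2.png',np.hstack([cv2.resize(t[220:315,340:435],(380,380),interpolation=cv2.INTER_CUBIC),cv2.resize(s[245:340,325:420],(380,380),interpolation=cv2.INTER_CUBIC)]))
E
```

```text
(no output)
```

View pics/crop1.png

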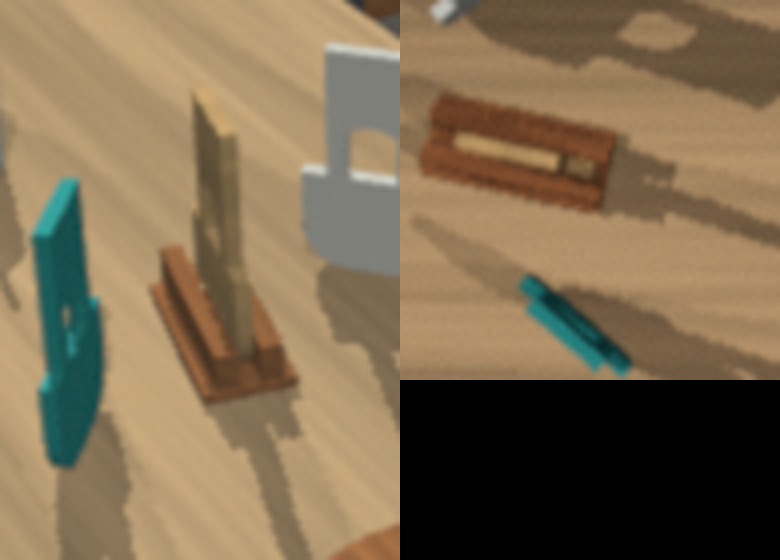

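View pics/crop2.png

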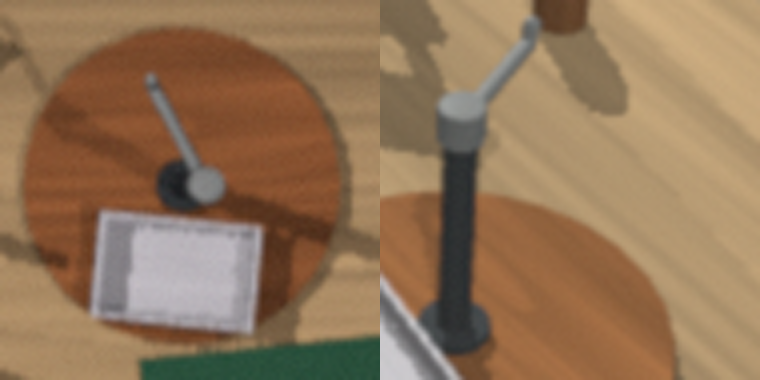

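The crop confirms it. The board in the rack is plywood (top edge around top-view (254..280, 256..260)), and the teal and white boards stand free. The hook head is at top (391.3,266.3) with its tip at (377.8,240).

```bash
python3 - <<'E'
from h import *
t=ld('top0.png');s=ld('side0.png')
T=lambda x,y:(x/4+340,y/4+220); K=lambda x,y:((x-400)/4+240,y/4+220)
hd=onz(t,T(205,185),.177);tip=onz(t,T(151,80),.183)
print('head',hd,'side',onz(s,(345.5,271),.177)); print('tip',tip,np.linalg.norm(tip-hd),np.degrees(np.arctan2(*(tip-hd)[1::-1])))
c=[onz(t,T(*p),.032) for p in((100,210),(263,225),(255,332),(92,317))];m=np.mean(c,0);print('tray',c,m)
b=onz(t,T(182,185),0.01);print('base circle',b)
img=cv2.cvtColor(t['img'],cv2.COLOR_RGB2HSV)
for n,p in dict(a=(456,135),b=(560,152),c=(558,168),d=(454,150)).items(): print('tpl',onz(t,K(*p),.194))
rc=[onz(t,K(*p),.04) for p in((440,95),(615,130),(602,210),(425,175))];print('rack',rc,np.mean(rc,0))
print('side top',onz(s,(268.25,188),.194),onz(s,(279.5,197),.194))
for n,px,z in(('stamp',(315,186),.08),('white',(262,211),.1),('teal',(284,301),.1),('bowl',(476,289),.06),('jar',(160,277),.1)):print(n,onz(t,px,z))
E
```

```text
head [ 0.54961734 -0.22010934  0.177     ] side [ 0.5498899  -0.22151452  0.177     ]
tip [ 0.62774112 -0.17964705  0.183     ] 0.08818459359613702 27.38079037015049
tray [array([ 0.5296986 , -0.15307507,  0.032     ]), array([ 0.51762856, -0.2845947 ,  0.032     ]), array([ 0.43158412, -0.27751895,  0.032     ]), array([ 0.4435686 , -0.14628743,  0.032     ])] [ 0.48061997 -0.21536904  0.032     ]
base circle [ 0.54992642 -0.22190496  0.01      ]
tpl [0.58650905 0.18787851 0.194     ]
tpl [0.57393349 0.11082729 0.194     ]
tpl [0.56210552 0.11226888 0.194     ]
tpl [0.57540958 0.18929935 0.194     ]
rack [array([0.62240565, 0.21843181, 0.04      ]), array([0.59414392, 0.07704689, 0.04      ]), array([0.52972819, 0.0873839 , 0.04      ]), array([0.55786996, 0.23015956, 0.04      ])] [0.57603693 0.15325554 0.04      ]
side top [0.57391133 0.17593754 0.194     ] [0.57524092 0.11570343 0.194     ]
stamp [0.80421112 0.00822775 0.08      ]
white [0.72269116 0.17416722 0.1       ]
teal [0.44177006 0.10438388 0.1       ]
bowl [ 0.47768303 -0.50311546  0.06      ]
jar [0.5161765  0.49156488 0.1       ]
```

servo_tool([
  {"fingers": 0.45,"dx": 13,"dy": -30,"dz": 20,"spin": -0.11},
  {"fingers": 0.45,"dx": 13,"dy": -30,"dz": 20,"spin": -0.11},
  {"fingers": 0.45,"dx": 13,"dy": -30,"dz": 20,"spin": -0.11},
  {"fingers": 0.45,"dx": 13,"dy": -30,"dz": 20,"spin": -0.11},
  {"fingers": 0.45,"dx": 13,"dy": -30,"dz": 20,"spin": -0.11},
  {"dx": 13,"dy": -30,"spin": -0.11},
  {"dx": 13,"dy": -30,"spin": -0.11},
  {"dx": 13,"dy": -30,"spin": -0.11},
  {"dx": 13,"dy": -30,"spin": -0.11},
  {"dx": 13,"dy": -30,"spin": -0.11},
  {"dx": 13,"dy": -30,"spin": -0.11},
  {"dx": 13,"dy": -30,"spin": -0.11},
  {"dx": 13,"dy": -30,"spin": -0.11},
  {"dx": 13,"dy": -30,"spin": -0.11},
  {"dx": 13,"dy": -30,"spin": -0.11},
  {"dx": 13,"dy": -30,"spin": -0.11},
  {"dx": 13,"dy": -30,"spin": -0.11},
  {"dx": 13,"dy": -30,"spin": -0.11},
  {"dx": 13,"dy": -30,"spin": -0.11},
  {"dx": 13,"dy": -30,"spin": -0.11},
])

```text
schema error: expected keys fingers, dx, dy, dz, spin
```

servo_tool([
  {"fingers": 0.45,"dx": 13,"dy": -30,"dz": 20,"spin": -0.11},
  {"fingers": 0.45,"dx": 13,"dy": -30,"dz": 20,"spin": -0.11},
  {"fingers": 0.45,"dx": 13,"dy": -30,"dz": 20,"spin": -0.11},
  {"fingers": 0.45,"dx": 13,"dy": -30,"dz": 20,"spin": -0.11},
  {"fingers": 0.45,"dx": 13,"dy": -30,"dz": 20,"spin": -0.11},
  {"fingers": 0.45,"dx": 13,"dy": -30,"dz": 0,"spin": -0.11},
  {"fingers": 0.45,"dx": 13,"dy": -30,"dz": 0,"spin": -0.11},
  {"fingers": 0.45,"dx": 13,"dy": -30,"dz": 0,"spin": -0.11},
  {"fingers": 0.45,"dx": 13,"dy": -30,"dz": 0,"spin": -0.11},
  {"fingers": 0.45,"dx": 13,"dy": -30,"dz": 0,"spin": -0.11},
  {"fingers": 0.45,"dx": 13,"dy": -30,"dz": 0,"spin": -0.11},
  {"fingers": 0.45,"dx": 13,"dy": -30,"dz": 0,"spin": -0.11},
  {"fingers": 0.45,"dx": 13,"dy": -30,"dz": 0,"spin": -0.11},
  {"fingers": 0.45,"dx": 13,"dy": -30,"dz": 0,"spin": -0.11},
  {"fingers": 0.45,"dx": 13,"dy": -30,"dz": 0,"spin": -0.11},
  {"fingers": 0.45,"dx": 13,"dy": -30,"dz": 0,"spin": -0.11},
  {"fingers": 0.45,"dx": 13,"dy": -30,"dz": 0,"spin": -0.11},
  {"fingers": 0.45,"dx": 13,"dy": -30,"dz": 0,"spin": -0.11},
  {"fingers": 0.45,"dx": 13,"dy": -30,"dz": 0,"spin": -0.11},
  {"fingers": 0.45,"dx": 13,"dy": -30,"dz": 0,"spin": -0.11},
])

```text
time: 1.77
position: [0.542, -0.0437, 0.4026]
ee_rot: [-0.0, 0.973, 0.232, -0.0]
ft_force: [1.3, 0.5, 0.5]
grip_width: 0.0425
finger_force: 0.0
```

servo_tool([
  {"fingers": 0.45,"dx": 12.6,"dy": -29.6,"dz": -16,"spin": 0},
  {"fingers": 0.45,"dx": 12.6,"dy": -29.6,"dz": -16,"spin": 0},
  {"fingers": 0.45,"dx": 12.6,"dy": -29.6,"dz": -16,"spin": 0},
  {"fingers": 0.45,"dx": 12.6,"dy": -29.6,"dz": -16,"spin": 0},
  {"fingers": 0.45,"dx": 12.6,"dy": -29.6,"dz": -16,"spin": 0},
  {"fingers": 0.45,"dx": 0,"dy": 0,"dz": 0,"spin": 0},
  {"fingers": 0.45,"dx": 0,"dy": 0,"dz": 0,"spin": 0},
])

```text
time: 2.35
position: [0.6044, -0.1917, 0.3211]
ee_rot: [-0.0, 0.972, 0.233, -0.001]
ft_force: [0.6, -0.1, 0.5]
grip_width: 0.042
finger_force: 0.0
```

```bash
python3 - <<'E'
from h import *
w=cap('wrist','w1.png'); print(r.observe()['position'],[proj(w,p) for p in((.550,-.221,.177),(.6276,-.18,.183),(.605,-.192,.15))])
E
```

```text
[ 0.60463488 -0.1903243   0.32205924] [array([320.06235109, 335.16708456]), array([318.34003844, 227.79813417]), array([318.90224782, 248.17046172])]
```

View pics/w1.png

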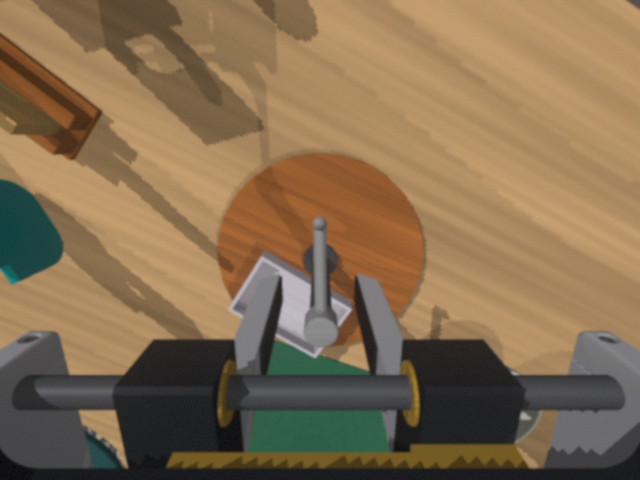

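The wrist view shows the bar centred between the fingers, with the head at (320,328) and the tip at (319,223), each within about 7 px of where I predicted. I'll lower onto the bar and swing it round.

```bash
python3 - <<'E'
import numpy as np
a=np.radians(np.linspace(27.4,175.4,29)); p=np.c_[550+62*np.cos(a),-220.5+62*np.sin(a)]
p=np.round(p); print(np.diff(p,axis=0).astype(int).tolist(),p[-1],np.diff(a)[0])
E
```

```text
[[-3, 5], [-3, 5], [-4, 4], [-4, 4], [-4, 4], [-5, 3], [-5, 2], [-5, 3], [-6, 1], [-6, 2], [-5, 0], [-6, 0], [-6, 0], [-5, -1], [-6, -1], [-5, -2], [-5, -2], [-5, -3], [-5, -4], [-4, -3], [-4, -4], [-4, -5], [-3, -5], [-3, -5], [-2, -5], [-2, -5], [-1, -6], [-1, -6]] [ 488. -216.] 0.09225311760541455
```

servo_tool([
  {"fingers": 0.45,"dx": 0,"dy": 0,"dz": -25,"spin": 0},
  {"fingers": 0.45,"dx": 0,"dy": 0,"dz": -25,"spin": 0},
  {"fingers": 0.45,"dx": 0,"dy": 0,"dz": -25,"spin": 0},
  {"fingers": 0.45,"dx": 0,"dy": 0,"dz": 0,"spin": 0},
])

```text
time: 2.73
position: [0.6037, -0.1877, 0.2443]
ee_rot: [-0.001, 0.972, 0.236, -0.002]
ft_force: [-0.7, 0.0, -0.3]
grip_width: 0.0421
finger_force: 0.0
```

servo_tool([
  {"fingers": 0.45,"dx": -3,"dy": 5,"dz": 0,"spin": 0.092},
  {"fingers": 0.45,"dx": -3,"dy": 5,"dz": 0,"spin": 0.092},
  {"fingers": 0.45,"dx": -4,"dy": 4,"dz": 0,"spin": 0.092},
  {"fingers": 0.45,"dx": -4,"dy": 4,"dz": 0,"spin": 0.092},
  {"fingers": 0.45,"dx": -4,"dy": 4,"dz": 0,"spin": 0.092},
  {"fingers": 0.45,"dx": -5,"dy": 3,"dz": 0,"spin": 0.092},
  {"fingers": 0.45,"dx": -5,"dy": 2,"dz": 0,"spin": 0.092},
  {"fingers": 0.45,"dx": -5,"dy": 3,"dz": 0,"spin": 0.092},
  {"fingers": 0.45,"dx": -6,"dy": 1,"dz": 0,"spin": 0.092},
  {"fingers": 0.45,"dx": -6,"dy": 2,"dz": 0,"spin": 0.092},
  {"fingers": 0.45,"dx": -5,"dy": 0,"dz": 0,"spin": 0.092},
  {"fingers": 0.45,"dx": -6,"dy": 0,"dz": 0,"spin": 0.092},
  {"fingers": 0.45,"dx": -6,"dy": 0,"dz": 0,"spin": 0.092},
  {"fingers": 0.45,"dx": -5,"dy": -1,"dz": 0,"spin": 0.092},
])

```text
time: 3.9
position: [0.5383, -0.1574, 0.2499]
ee_rot: [0.001, 0.634, 0.773, 0.001]
ft_force: [2.1, -0.4, -0.4]
grip_width: 0.0419
finger_force: 0.9
```

servo_tool([
  {"fingers": 0.45,"dx": -6,"dy": -1,"dz": 0,"spin": 0.092},
  {"fingers": 0.45,"dx": -5,"dy": -2,"dz": 0,"spin": 0.092},
  {"fingers": 0.45,"dx": -5,"dy": -2,"dz": 0,"spin": 0.092},
  {"fingers": 0.45,"dx": -5,"dy": -3,"dz": 0,"spin": 0.092},
  {"fingers": 0.45,"dx": -5,"dy": -4,"dz": 0,"spin": 0.092},
  {"fingers": 0.45,"dx": -4,"dy": -3,"dz": 0,"spin": 0.092},
  {"fingers": 0.45,"dx": -4,"dy": -4,"dz": 0,"spin": 0.092},
  {"fingers": 0.45,"dx": -4,"dy": -5,"dz": 0,"spin": 0.092},
  {"fingers": 0.45,"dx": -3,"dy": -5,"dz": 0,"spin": 0.092},
  {"fingers": 0.45,"dx": -3,"dy": -5,"dz": 0,"spin": 0.092},
  {"fingers": 0.45,"dx": -2,"dy": -5,"dz": 0,"spin": 0.092},
  {"fingers": 0.45,"dx": -2,"dy": -5,"dz": 0,"spin": 0.092},
  {"fingers": 0.45,"dx": -1,"dy": -6,"dz": 0,"spin": 0.092},
  {"fingers": 0.45,"dx": -1,"dy": -6,"dz": 0,"spin": 0.092},
  {"fingers": 0.45,"dx": 0,"dy": 0,"dz": 0,"spin": 0},
  {"fingers": 0.45,"dx": 0,"dy": 0,"dz": 0,"spin": 0},
])

```text
time: 5.23
position: [0.4882, -0.214, 0.2491]
ee_rot: [0.001, 0.047, 0.999, -0.0]
ft_force: [0.1, 0.3, -0.3]
grip_width: 0.0421
finger_force: 0.0
```

servo_tool([
  {"fingers": 0,"dx": 0,"dy": -2,"dz": 0,"spin": 0},
  {"fingers": 0,"dx": 0,"dy": 0,"dz": 0,"spin": 0},
  {"fingers": 0,"dx": 0,"dy": 0,"dz": 0,"spin": 0},
  {"fingers": 0,"dx": 0,"dy": 0,"dz": 0,"spin": 0},
  {"fingers": 0,"dx": 0,"dy": 0,"dz": 0,"spin": 0},
  {"fingers": 0,"dx": 0,"dy": 0,"dz": 0,"spin": 0},
  {"fingers": 0,"dx": 0,"dy": 0,"dz": 0,"spin": 0},
  {"fingers": 0,"dx": 0,"dy": 0,"dz": 0,"spin": 0},
], squeeze=5)

```text
time: 5.9
position: [0.4878, -0.2161, 0.2476]
ee_rot: [-0.0, 0.046, 0.999, 0.0]
ft_force: [-1.5, 2.7, 2.4]
grip_width: 0.0096
finger_force: 5.0
```

Gripped on the 10 mm bar, so the hook is aligned. Next I'll open and rise, then go to the rack.

servo_tool([
  {"fingers": 0.5,"dx": 0,"dy": 0,"dz": 0,"spin": 0},
  {"fingers": 0.5,"dx": 0,"dy": 0,"dz": 0,"spin": 0},
  {"fingers": 0.5,"dx": 0,"dy": 0,"dz": 0,"spin": 0},
  {"fingers": 0.5,"dx": 0,"dy": 0,"dz": 0,"spin": 0},
  {"fingers": 0.5,"dx": 0,"dy": 0,"dz": 25,"spin": 0},
  {"fingers": 0.5,"dx": 0,"dy": 0,"dz": 35,"spin": 0},
  {"fingers": 0.5,"dx": 0,"dy": 0,"dz": 35,"spin": 0},
  {"fingers": 0.5,"dx": 0,"dy": 20,"dz": 25,"spin": -0.12},
  {"fingers": 0.5,"dx": 0,"dy": 30,"dz": 0,"spin": -0.12},
  {"fingers": 0.5,"dx": 5,"dy": 30,"dz": 0,"spin": -0.12},
  {"fingers": 0.5,"dx": 10,"dy": 30,"dz": 0,"spin": -0.12},
  {"fingers": 0.5,"dx": 10,"dy": 30,"dz": 0,"spin": -0.12},
  {"fingers": 0.5,"dx": 10,"dy": 30,"dz": 0,"spin": -0.12},
  {"fingers": 0.5,"dx": 10,"dy": 30,"dz": 0,"spin": -0.12},
  {"fingers": 0.5,"dx": 10,"dy": 30,"dz": 0,"spin": -0.12},
  {"fingers": 0.5,"dx": 10,"dy": 30,"dz": 0,"spin": -0.12},
  {"fingers": 0.5,"dx": 10,"dy": 30,"dz": 0,"spin": -0.12},
  {"fingers": 0.5,"dx": 10,"dy": 30,"dz": 0,"spin": -0.12},
  {"fingers": 0.5,"dx": 0,"dy": 30,"dz": 0,"spin": -0.12},
  {"fingers": 0.5,"dx": 0,"dy": 10,"dz": 0,"spin": -0.12},
])

```text
time: 7.57
position: [0.5715, 0.1435, 0.3672]
ee_rot: [-0.001, 0.729, 0.685, 0.0]
ft_force: [-0.9, 0.5, 0.0]
grip_width: 0.0475
finger_force: 0.0
```

```bash
python3 - <<'E'
from h import *
w=cap('wrist','w2.png');o=r.observe(); print(o['position'],o['ee_rot'],o['joints'])
y=np.array([.196,.981]);c=np.array([.5745,.149])
print([proj(w,[*(c+k*y),.194]).round() for k in(-.035,0,.035)])
t=cap('top','top1.png')
a=cv2.resize(w['img'],(560,420));b=cv2.resize(t['img'][220:315,340:435],(235,235),interpolation=cv2.INTER_CUBIC)
m=np.zeros((420,795,3),np.uint8);m[:,:560]=a;m[:235,560:]=b
cv2.imwrite('pics/m2.png',m[:,:,::-1])
E
```

```text
[0.57135517 0.14364673 0.36717334] [-6.56854378e-04  7.32548090e-01  6.80714958e-01  9.49907484e-05] [-0.37185736  0.30019794  0.09267838  1.63135214 -0.03057893  1.21182917
 -0.34586386]
[array([316., 282.]), array([322., 242.]), array([328., 199.])]
```

View pics/m2.png

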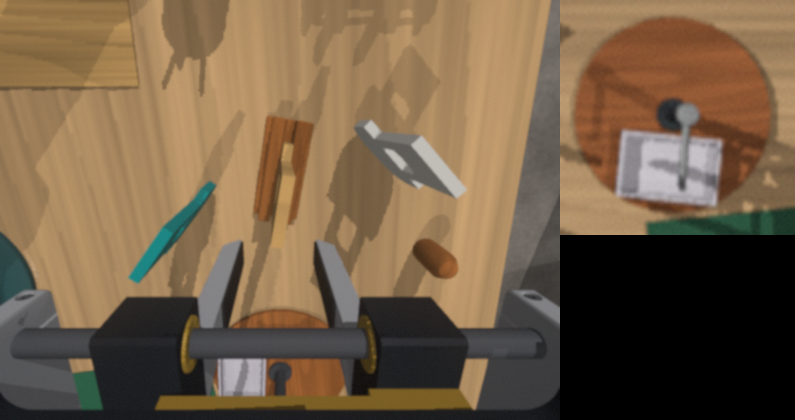

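The hook now points over the tray: the top inset shows the head at (685,114) and the tip at (683,188). In the wrist view the board's near top end is at full-frame (317,283), against a prediction of (316,282). I'll go down and grasp.

servo_tool([
  {"fingers": 0.5,"dx": 3,"dy": 5,"dz": -10,"spin": -0.124},
  {"fingers": 0.5,"dx": 0,"dy": 0,"dz": -25,"spin": 0},
  {"fingers": 0.5,"dx": 0,"dy": 0,"dz": -25,"spin": 0},
  {"fingers": 0.5,"dx": 0,"dy": 0,"dz": -25,"spin": 0},
  {"fingers": 0.5,"dx": 0,"dy": 0,"dz": -25,"spin": 0},
  {"fingers": 0.5,"dx": 0,"dy": 0,"dz": -14,"spin": 0},
  {"fingers": 0.5,"dx": 0,"dy": 0,"dz": 0,"spin": 0},
  {"fingers": 0.5,"dx": 0,"dy": 0,"dz": 0,"spin": 0},
])

```text
time: 8.33
position: [0.5748, 0.1428, 0.2437]
ee_rot: [-0.0, 0.769, 0.639, -0.0]
ft_force: [-0.2, -0.1, 1.0]
grip_width: 0.0468
finger_force: 0.0
```

```bash
python3 - <<'E'
from h import *
t=ld('top1.png');k=95/235
T=lambda x,y:((x-560)*k+340,y*k+220)
hd=onz(t,T(685,114),.177);tip=onz(t,T(683,188),.182);print(hd,tip,np.degrees(np.arctan2(*(tip-hd)[1::-1])))
print(r.observe()['position'],r.observe()['ee_rot'])
E
```

```text
[ 0.55010851 -0.21797139  0.177     ] [ 0.46142401 -0.21442236  0.182     ] 177.70832863876464
[0.5748134  0.14277188 0.24371041] [-5.77477608e-06  7.69059037e-01  6.39177572e-01 -4.79598844e-04]
```

servo_tool([
  {"fingers": 0.5,"dx": 1,"dy": 5,"dz": 0,"spin": 0},
  {"fingers": 0.5,"dx": 0,"dy": 0,"dz": 0,"spin": 0},
  {"fingers": 0,"dx": 0,"dy": 0,"dz": 0,"spin": 0},
  {"fingers": 0,"dx": 0,"dy": 0,"dz": 0,"spin": 0},
  {"fingers": 0,"dx": 0,"dy": 0,"dz": 0,"spin": 0},
  {"fingers": 0,"dx": 0,"dy": 0,"dz": 0,"spin": 0},
  {"fingers": 0,"dx": 0,"dy": 0,"dz": 0,"spin": 0},
  {"fingers": 0,"dx": 0,"dy": 0,"dz": 0,"spin": 0},
  {"fingers": 0,"dx": 0,"dy": 0,"dz": 0,"spin": 0},
], squeeze=25)

```text
time: 9.08
position: [0.5757, 0.1489, 0.2437]
ee_rot: [-0.0, 0.769, 0.639, -0.0]
ft_force: [-0.4, 0.4, 1.4]
grip_width: 0.0115
finger_force: 25.0
```

servo_tool([
  {"fingers": 0,"dx": 0,"dy": 0,"dz": 15,"spin": 0},
  {"fingers": 0,"dx": 0,"dy": 0,"dz": 25,"spin": 0},
  {"fingers": 0,"dx": 0,"dy": 0,"dz": 30,"spin": 0},
  {"fingers": 0,"dx": 0,"dy": 0,"dz": 30,"spin": 0},
  {"fingers": 0,"dx": 0,"dy": 0,"dz": 30,"spin": 0},
  {"fingers": 0,"dx": 0,"dy": 0,"dz": 30,"spin": 0},
  {"fingers": 0,"dx": -10,"dy": -20,"dz": 0,"spin": 0.057},
  {"fingers": 0,"dx": -14,"dy": -30,"dz": 0,"spin": 0.057},
  {"fingers": 0,"dx": -14,"dy": -30,"dz": 0,"spin": 0},
  {"fingers": 0,"dx": -14,"dy": -30,"dz": 0,"spin": 0},
  {"fingers": 0,"dx": -14,"dy": -30,"dz": 0,"spin": 0},
  {"fingers": 0,"dx": -14,"dy": -30,"dz": 0,"spin": 0},
  {"fingers": 0,"dx": -14,"dy": -30,"dz": 0,"spin": 0},
  {"fingers": 0,"dx": -14,"dy": -30,"dz": 0,"spin": 0},
  {"fingers": 0,"dx": -14,"dy": -30,"dz": 0,"spin": 0},
  {"fingers": 0,"dx": -14,"dy": -30,"dz": 0,"spin": 0},
  {"fingers": 0,"dx": -14,"dy": -30,"dz": 0,"spin": 0},
  {"fingers": 0,"dx": -12,"dy": -25,"dz": 0,"spin": 0},
  {"fingers": 0,"dx": -9,"dy": -14,"dz": 0,"spin": 0},
  {"fingers": 0,"dx": 0,"dy": 0,"dz": 0,"spin": 0},
])

```text
time: 10.75
position: [0.4027, -0.2131, 0.4038]
ee_rot: [0.0, 0.733, 0.68, -0.0]
ft_force: [-0.7, -1.2, -0.9]
grip_width: 0.0118
finger_force: 25.0
```

Down to threading height, then a look before threading.

servo_tool([
  {"fingers": 0,"dx": 2,"dy": 3,"dz": -25,"spin": 0},
  {"fingers": 0,"dx": 0,"dy": 0,"dz": -25,"spin": 0},
  {"fingers": 0,"dx": 0,"dy": 0,"dz": -25,"spin": 0},
  {"fingers": 0,"dx": 0,"dy": 0,"dz": -25,"spin": 0},
  {"fingers": 0,"dx": 0,"dy": 0,"dz": 0,"spin": 0},
  {"fingers": 0,"dx": 0,"dy": 0,"dz": 0,"spin": 0},
  {"fingers": 0,"dx": 0,"dy": 0,"dz": 0,"spin": 0},
])

```text
time: 11.33
position: [0.4073, -0.2072, 0.3049]
ee_rot: [0.0, 0.732, 0.682, 0.0]
ft_force: [1.1, -0.3, -1.5]
grip_width: 0.0111
finger_force: 25.0
```

```bash
python3 - <<'E'
from h import *
d=cap('side','s3.png');o=r.observe();p=o['position'];print(p,o['ee_rot'])
e=p-[0,0,.1097]; print([proj(d,e+np.array(q)).round() for q in((0,0,0),(0,-.035,.06),(0,-.055,-.124),(0,0,-.044))],proj(d,(.55,-.22,.177)),proj(d,(.457,-.2135,.181)))
cv2.imwrite('pics/c3.png',cv2.resize(d['img'][150:390,180:440],(780,600*0+720) if 0 else (650,600),interpolation=cv2.INTER_CUBIC)[:,:,::-1])
E
```

```text
[ 0.40736464 -0.20724756  0.30513958] [8.07726026e-04 7.31786936e-01 6.81532844e-01 4.59425789e-04]
[array([285., 283.]), array([293., 268.]), array([300., 343.]), array([285., 300.])] [345.13754671 270.6249996 ] [307.06115846 282.11093462]
```

View pics/c3.png

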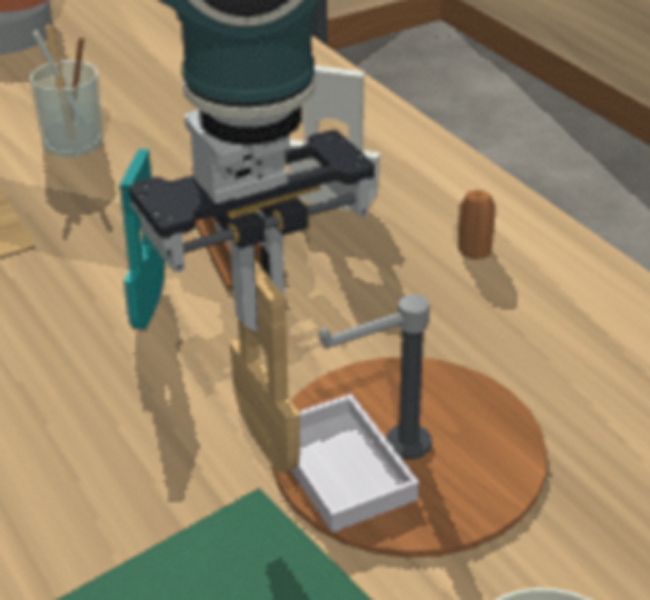

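The side crop shows the board hanging straight in the grip, its near top corner at crop (283,295) against a predicted (282,295). The hook tip at (325,335) faces the hole. I'll thread it on now.

servo_tool([
  {"fingers": 0,"dx": 6,"dy": -4,"dz": -2,"spin": 0},
  {"fingers": 0,"dx": 10,"dy": -1,"dz": 0,"spin": 0},
  {"fingers": 0,"dx": 10,"dy": -1,"dz": 0,"spin": 0},
  {"fingers": 0,"dx": 10,"dy": -1,"dz": 0,"spin": 0},
  {"fingers": 0,"dx": 10,"dy": -1,"dz": 0,"spin": 0},
  {"fingers": 0,"dx": 10,"dy": -1,"dz": 0,"spin": 0},
  {"fingers": 0,"dx": 10,"dy": 0,"dz": 0,"spin": 0},
  {"fingers": 0,"dx": 10,"dy": 0,"dz": 0,"spin": 0},
  {"fingers": 0,"dx": 10,"dy": 0,"dz": 0,"spin": 0},
  {"fingers": 0,"dx": 3,"dy": 0,"dz": 0,"spin": 0},
  {"fingers": 0,"dx": 0,"dy": 0,"dz": 0,"spin": 0},
  {"fingers": 0,"dx": 0,"dy": 0,"dz": 0,"spin": 0},
])

```text
time: 12.38
position: [0.4955, -0.2162, 0.3015]
ee_rot: [-0.0, 0.732, 0.681, -0.0]
ft_force: [0.5, -0.5, -0.8]
grip_width: 0.0118
finger_force: 25.0
```

servo_tool([
  {"fingers": 0,"dx": 0,"dy": 0,"dz": -8,"spin": 0},
  {"fingers": 0,"dx": 0,"dy": 0,"dz": -8,"spin": 0},
  {"fingers": 0,"dx": 0,"dy": 0,"dz": -3,"spin": 0},
  {"fingers": 0,"dx": 0,"dy": 0,"dz": 0,"spin": 0},
  {"fingers": 0,"dx": 0,"dy": 0,"dz": 0,"spin": 0},
])

```text
time: 12.8
position: [0.4955, -0.2162, 0.2824]
ee_rot: [-0.0, 0.732, 0.681, -0.0]
ft_force: [-0.5, -0.8, -0.3]
grip_width: 0.0118
finger_force: 25.0
```

servo_tool([
  {"fingers": 0,"dx": 0,"dy": 0,"dz": -1.5,"spin": 0},
  {"fingers": 0,"dx": 0,"dy": 0,"dz": 0,"spin": 0},
  {"fingers": 0,"dx": 0,"dy": 0,"dz": 0,"spin": 0},
])

```text
time: 13.05
position: [0.4957, -0.2161, 0.2812]
ee_rot: [0.0, 0.732, 0.681, 0.0]
ft_force: [-1.1, 0.6, -1.3]
grip_width: 0.0122
finger_force: 25.0
```

servo_tool([
  {"fingers": 0,"dx": 0,"dy": 0,"dz": -1.5,"spin": 0},
  {"fingers": 0,"dx": 0,"dy": 0,"dz": 0,"spin": 0},
  {"fingers": 0,"dx": 0,"dy": 0,"dz": 0,"spin": 0},
])

```text
time: 13.3
position: [0.4957, -0.2162, 0.2797]
ee_rot: [0.0, 0.732, 0.681, -0.0]
ft_force: [0.6, -0.3, -1.2]
grip_width: 0.012
finger_force: 25.0
```

servo_tool([
  {"fingers": 0,"dx": 0,"dy": 0,"dz": -1.5,"spin": 0},
  {"fingers": 0,"dx": 0,"dy": 0,"dz": 0,"spin": 0},
  {"fingers": 0,"dx": 0,"dy": 0,"dz": 0,"spin": 0},
])

```text
time: 13.55
position: [0.4958, -0.2163, 0.2791]
ee_rot: [0.0, 0.732, 0.681, 0.0]
ft_force: [-5.1, 2.3, 15.7]
grip_width: 0.0119
finger_force: 25.0
```

Contact came at the expected height. I'll back off slightly, release and rise.

servo_tool([
  {"fingers": 0,"dx": 0,"dy": 0,"dz": 1,"spin": 0},
  {"fingers": 0,"dx": 0,"dy": 0,"dz": 0,"spin": 0},
  {"fingers": 0.16,"dx": 0,"dy": 0,"dz": 0,"spin": 0},
  {"fingers": 0.2,"dx": 0,"dy": 0,"dz": 0,"spin": 0},
  {"fingers": 0.3,"dx": 0,"dy": 0,"dz": 0,"spin": 0},
  {"fingers": 0.35,"dx": 0,"dy": 0,"dz": 0,"spin": 0},
  {"fingers": 0.35,"dx": 0,"dy": 0,"dz": 0,"spin": 0},
  {"fingers": 0.35,"dx": 0,"dy": 0,"dz": 0,"spin": 0},
  {"fingers": 0.35,"dx": 0,"dy": 0,"dz": 10,"spin": 0},
  {"fingers": 0.35,"dx": 0,"dy": 0,"dz": 20,"spin": 0},
  {"fingers": 0.35,"dx": 0,"dy": 0,"dz": 30,"spin": 0},
  {"fingers": 0.35,"dx": 0,"dy": 0,"dz": 30,"spin": 0},
  {"fingers": 0.35,"dx": 0,"dy": 0,"dz": 30,"spin": 0},
  {"fingers": 0.35,"dx": -10,"dy": 30,"dz": 10,"spin": 0},
  {"fingers": 0.35,"dx": -10,"dy": 30,"dz": 0,"spin": 0},
  {"fingers": 0.35,"dx": -10,"dy": 30,"dz": 0,"spin": 0},
  {"fingers": 0.35,"dx": -10,"dy": 30,"dz": 0,"spin": 0},
  {"fingers": 0.35,"dx": -10,"dy": 30,"dz": 0,"spin": 0},
  {"fingers": 0.35,"dx": 0,"dy": 0,"dz": 0,"spin": 0},
  {"fingers": 0.35,"dx": 0,"dy": 0,"dz": 0,"spin": 0},
])

```text
time: 15.22
position: [0.4454, -0.065, 0.4101]
ee_rot: [0.0, 0.731, 0.682, 0.001]
ft_force: [0.2, -0.0, -0.1]
grip_width: 0.0329
finger_force: 0.0
```

```bash
python3 - <<'E'
from h import *
d=cap('side','s4.png');t=cap('top','t4.png')
a=cv2.resize(d['img'][230:390,270:430],(400,400),interpolation=cv2.INTER_CUBIC);b=cv2.resize(t['img'][220:315,340:435],(380,400),interpolation=cv2.INTER_CUBIC)
cv2.imwrite('pics/m4.png',np.hstack([a,b])[:,:,::-1])
E
```

```text
(no output)
```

View pics/m4.png

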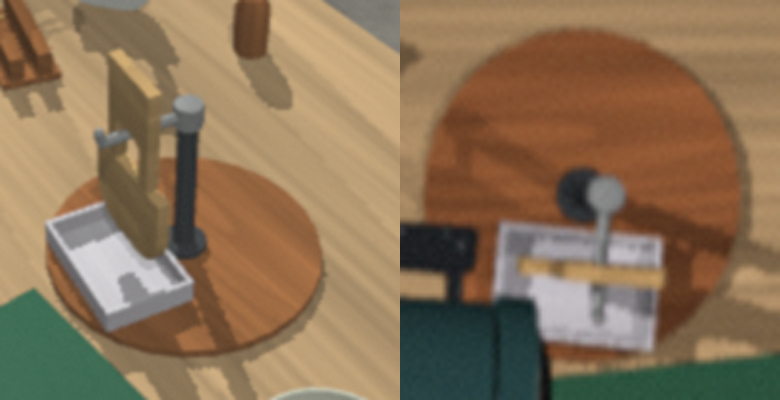

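The template hangs upright on the bar over the tray; in the top crop the board is at (590,272), between the head at (605,193) and the tip at (598,318). I'll let it settle, check that it's still, and hand in.

servo_tool([
  {"fingers": 0.35,"dx": -5,"dy": 20,"dz": 0,"spin": 0},
  {"fingers": 0.35,"dx": 0,"dy": 20,"dz": 0,"spin": 0},
  {"fingers": 0.35,"dx": 0,"dy": 0,"dz": 0,"spin": 0},
  {"fingers": 0.35,"dx": 0,"dy": 0,"dz": 0,"spin": 0},
  {"fingers": 0.35,"dx": 0,"dy": 0,"dz": 0,"spin": 0},
  {"fingers": 0.35,"dx": 0,"dy": 0,"dz": 0,"spin": 0},
  {"fingers": 0.35,"dx": 0,"dy": 0,"dz": 0,"spin": 0},
  {"fingers": 0.35,"dx": 0,"dy": 0,"dz": 0,"spin": 0},
  {"fingers": 0.35,"dx": 0,"dy": 0,"dz": 0,"spin": 0},
  {"fingers": 0.35,"dx": 0,"dy": 0,"dz": 0,"spin": 0},
  {"fingers": 0.35,"dx": 0,"dy": 0,"dz": 0,"spin": 0},
  {"fingers": 0.35,"dx": 0,"dy": 0,"dz": 0,"spin": 0},
  {"fingers": 0.35,"dx": 0,"dy": 0,"dz": 0,"spin": 0},
  {"fingers": 0.35,"dx": 0,"dy": 0,"dz": 0,"spin": 0},
  {"fingers": 0.35,"dx": 0,"dy": 0,"dz": 0,"spin": 0},
  {"fingers": 0.35,"dx": 0,"dy": 0,"dz": 0,"spin": 0},
  {"fingers": 0.35,"dx": 0,"dy": 0,"dz": 0,"spin": 0},
  {"fingers": 0.35,"dx": 0,"dy": 0,"dz": 0,"spin": 0},
  {"fingers": 0.35,"dx": 0,"dy": 0,"dz": 0,"spin": 0},
  {"fingers": 0.35,"dx": 0,"dy": 0,"dz": 0,"spin": 0},
])

```text
time: 16.98
position: [0.4407, -0.0261, 0.4091]
ee_rot: [-0.0, 0.732, 0.681, -0.0]
ft_force: [0.2, -0.1, -0.3]
grip_width: 0.0327
finger_force: 0.0
```

```bash
python3 - <<'E'
from h import *
g=lambda:optics.capture('side')['img'][245:340,300:345].astype(float)
f=[g() for _ in range(8)]
m=[np.abs(x-f[0]).mean() for x in f[1:]]; s4=ld('s4.png')['img'][245:340,300:345].astype(float)
m0=np.abs(f[0]-s4).mean();print(m,m0)
if max(m)<2.5 and m0<8: print(r.job_done())
E
```

```text
[np.float64(0.8154385964912281), np.float64(0.8215204678362573), np.float64(0.8097465886939571), np.float64(0.8164522417153997), np.float64(0.8302534113060429), np.float64(0.8298635477582846), np.float64(0.8206627680311891)] 0.9812085769980506
the job is handed in; nothing more can be done
None
```

I turned the hook out over the tray and hung the plywood template on it by its hole, hanging still with the arm clear; the job is handed in at about 17 s, but no verdict came back.

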